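# Swap the samples on the stirrer and start it

### The arm

A 6-joint arm with a two-finger parallel gripper is mounted at the origin on the work surface. World frame = base frame: x ahead of the robot, y to its left, z up, the work surface at z = 0. Lengths are in m, angles in rad, forces in N, time in s.
With the tool pointing down it reaches from about 0.3 to 0.875 m from the base axis. Payload 6.4 kg.
Tool frame: the origin (TCP) lies between the finger pads; the fingertips stand 19 mm ahead of it and the grasp point (between the pads) is the TCP (r.tips_ahead is the distance from the TCP to the fingertips, in m); z points along the fingers, y is the line along which they close (so a half turn about z gives the same grasp; the last joint's range is limited). The gripper opens to 88 mm and grips with 3 to 60 N. Pads are 18 mm wide; open, the fingers measure 123 mm over their backs; the gripper's body (75 mm by 187 mm) begins 45 mm behind the grasp point.
Start: joints at [0.959, 0.181, 1.607, -0, 1.354, -0.206], TCP at [0.227, 0.528, 0.223] pointing down, gripper open.
Joint ranges: [-2.99, 2.99], [-0.89, 2.07], [0.3, 2.58], [-1.14, 4.28], [0, 2.63], [-3.12, 3.12]. Speed limits (rad/s): [2.57, 2.57, 3.01, 3.14, 3.14, 3.14].

### API

Orientations are given as a unit quaternion [w, x, y, z].
In Python, from plant import r, read_camera, workorder gives the robot as it stands. The module is installed in compiled form; this text tells all that it offers.
- The arm moves only by the tool arm_command, never from a script. Its argument "moves" is a list of rows, each a list of 6 numbers: the shift along the tool's x, y, z in m, then the turn, a rotation vector about the tool's x, y, z in degrees. In form: [[tx, ty, tz, rx, ry, rz], ...]. A call has 1 to 12 rows; each row is the pose to reach, as a shift and turn from the pose commanded when the call began, along the tool's axes at that moment; what a row does not reach only later rows make up. A row lasts 1/8 s, in which the tool goes at most 62.5 mm and 10.7 degrees, less where a joint would pass 70% of its speed; a pose out of reach is approached as far as the arm can. A call with a gripper value outside its range is refused whole. "hand" is the finger opening in m, from 0 to 0.0881, set as the call begins (left out, the last holds). The fingers move at their own pace and stop on an object; "grip_force" is the grip in N (left out, the last holds). Time passes only in rows, so rows that repeat a pose let the fingers close. It gives the time, the measured TCP pose, the force, the opening and the grip force at its end, in the units of the state.
- r.get_state(): the state, without advancing time (a new reading comes with each control period).
- read_camera(name): name is "side" or "top"; returns a dict with "image" (420x560x3 uint8, blue, green, red), "mtx" (3x3 intrinsics, pixels), "k1" (the pictures are not rectified: a ray, as slopes to the right and down, at radius r is drawn at 1 + k1 r^2 times it, then the intrinsics apply), "xyz" and "attitude" of the camera in the world. Camera axes: x right, y up, looking along -z (the intrinsics and any distortion apply to the point x, -y, -z); pixel columns grow to the right and rows downward; lengths in m; the calibration is good to about 2 mm. A picture is of the moment at which its call begins. There is no depth.
- workorder.sign_off(): hands the job in; it is judged then, once.
The state is a dict: "clock": time; "joint_positions": joint angles; "qvel": joint speeds; "effort": joint torques, N m; "position": TCP position; "tcp_rot": TCP orientation; "wrist_force": force on the tool from outside, world axes, zero at the start; "torque": the same for the moment, N m; "width": opening from 0.0 (shut) to 1.0 (fully open); "grip_force": force on a finger pad.
Only numpy, scipy, OpenCV 4.12 (cv2) and the standard library are available. Lean on these libraries where they do the work, as an engineer would, in place of code of your own. Each camera call takes 0.05 s, during which the arm holds its last target. There are 200 camera calls.

### The job

Two sample containers, a bottle and a squat jar, stand one on the stirrer's round plate and one on the cork-topped waiting stand: swap them, so that each ends upright in the middle of the place where the other one stood (the bare white tile is free as a stop-over). Set them down without dropping or tipping them, and only when both are in place press the stirrer's start button fully down and let it go. Leave everything else on the bench where it is.

Things in the scene. Friction and masses are not known exactly. Their poses are not given: they have to be found in the camera images.
- bottle: Sample bottle: closed round white plastic bottle, 56 mm in diameter, 120 mm high; straight side up to 88 mm, then a shoulder and a grey screw cap 32 mm in diameter from 102 to 120 mm. Origin: centre of its underside; z up along its axis. Mass about 0.2 kg.
- jar: Sample jar: closed round white plastic jar, squat, 62 mm in diameter, 75 mm high, straight side up to 56 mm, grey lid 62 mm in diameter from 60 to 75 mm. Origin: centre of its underside; z up along its axis. Mass about 0.25 kg.
- stirrer: Bench stirrer, fixed: low white casing, 240 (x) by 150 (y) by 50 mm high, with a round aluminium plate 130 mm in diameter, its top 60 mm above the bench. Origin: on the bench under the middle of the plate; casing from x = -165 to +75 mm. On top of the casing at x = -115 mm: the start button (y = -34 mm) and a black speed dial (y = +36 mm, 38 mm wide, 17 mm high, not to be used).
- plate (a point): Middle of the top of the stirrer's round plate, 60 mm above the bench.
- start_top (a point): Middle of the top of the grey start button (30 mm in diameter, in a black housing on the stirrer's casing); pressed straight down.
- start (a joint): Travel of the start button in m: 0 released, 0.006 fully down; it springs back; about 5 N fully down.
- stand: Waiting stand, fixed: a low wooden stand with a square cork top, 130 by 130 mm, 60 mm high. Origin: on the bench under its middle; x and y along its sides.
- stand_top (a point): Middle of the cork top of the waiting stand, 60 mm above the bench.
- tile: Bare white ceramic tile fixed on the bench, 140 by 140 mm, 8 mm thick, empty: room for a stop-over. Origin: on the bench under its middle.
- weight: Bystander, loose: brass weight, round, 38 mm across, 52 mm high. Origin: centre of its underside.
- stopper: Bystander, loose: dark rubber stopper, tapered, 44 mm across, 36 mm high. Origin: centre of its underside.
- crucible: Bystander, loose: white ceramic crucible, 46 mm across, 34 mm high. Origin: centre of its underside.
- corkring: Bystander, loose: flat cork ring, 50 mm across, 22 mm high. Origin: centre of its underside.
- beaker: Bystander, loose: glass beaker, 64 mm across, 75 mm high. Origin: centre of its underside.
- mortar: Bystander, loose: white ceramic bowl, 90 mm across, 45 mm high. Origin: centre of its underside.
- tips: Bystander, loose: closed cardboard box, 50 (x) by 60 (y) by 45 mm high. Origin: centre of its underside.
There are look-alikes about, which are no part of the job. Leave any pink or red look-alike of the jar alone.

How it is judged:
By the outcome, as a careful person would: the job done as asked, in the order asked, and still so for the second after the job is handed in, with the robot touching nothing.
It also fails if it takes over 72 s, if anything falls off the work surface, if the arm or the gripper's body presses on something with over 40 N, if the wrist force passes 120 N, or if a joint passes its speed limit or range.

## Working session

There is one attempt and no reset: what is moved stays moved. The work goes in short steps, Python scripts to look and compute and a tool call to move; the robot and the scene stay as the last step left them, time stands still between calls to the robot, and variables do not carry over. Pictures are saved under pics/ and viewed, at most 10 in all, crops included, and the job is handed in when it is done.

Besides the shell and the picture viewer there is one more tool, called after "Request:" by a JSON object that holds its "api" and its "payload". arm_command: Moves the arm, as the interface text tells. Its arguments: {"type":"object","properties":{"moves":{"type":"array"},"hand":{"type":"number"},"grip_force":{"type":"number"}},"required":["moves"]}

```bash
mkdir -p pics; cat > h.py <<'E'
import numpy as np, cv2
from plant import r, read_camera
from scipy.spatial.transform import Rotation as R
def rot(q): q=np.array(q); return R.from_quat([q[1],q[2],q[3],q[0]]).as_matrix() if q.size==4 else q
def ray(c,uv):
    K=np.array(c['mtx']); d=(np.array(uv,float)-[K[0,2],K[1,2]])/[K[0,0],K[1,1]]
    s=d.copy()
    for _ in range(20): s=d/(1+c['k1']*(s@s))
    v=rot(c['attitude'])@np.array([s[0],-s[1],-1]); return np.array(c['xyz']),v/np.linalg.norm(v)
def onz(c,uv,z):
    o,v=ray(c,uv); return o+v*(z-o[2])/v[2]
def tri(c1,p1,c2,p2):
    o1,v1=ray(c1,p1);o2,v2=ray(c2,p2)
    t=np.linalg.lstsq(np.c_[v1,-v2],o2-o1,rcond=None)[0]
    a,b=o1+t[0]*v1,o2+t[1]*v2; return (a+b)/2,np.linalg.norm(a-b)
def proj(c,P):
    p=rot(c['attitude']).T@(np.array(P)-c['xyz']); s=np.array([p[0],-p[1]])/-p[2]
    s=s*(1+c['k1']*(s@s)); K=np.array(c['mtx']); return s*[K[0,0],K[1,1]]+[K[0,2],K[1,2]]
E
python3 - <<'E'
from h import *
import pickle
for n in('side','top'):
    c=read_camera(n); cv2.imwrite(f'pics/{n}0.png',c['image']); pickle.dump(c,open(n+'0.pkl','wb'))
    print(n,c['mtx'],c['k1'],c['xyz'],c['attitude'])
print(r.get_state())
E
```

```text
side [[462.6949735    0.         273.04716111]
 [  0.         462.6949735  210.57290181]
 [  0.           0.           1.        ]] 0.03662578431663792 [ 0.14186673 -0.97041718  0.64987331] [ 0.84203722  0.48684111 -0.11570483 -0.20142353]
top [[389.65544957   0.         282.33656662]
 [  0.         389.65544957 213.04424338]
 [  0.           0.           1.        ]] -0.09771346477725748 [ 0.5338913  -0.07879078  1.15209628] [-0.70446793 -0.02700912  0.02022192  0.70893337]
{'clock': 0.1, 'joint_positions': array([ 9.58724192e-01,  1.81459882e-01,  1.60787037e+00, -4.02958637e-05,
        1.35381090e+00, -2.06329140e-01]), 'qvel': array([-0.0014894 , -0.00216885, -0.00126937,  0.00102161,  0.00102858,
       -0.00042731]), 'effort': array([-5.77545161e-04, -4.34821022e+01, -3.42696548e+01,  7.02902419e-02,
        3.40537622e-02, -9.27876204e-05]), 'position': array([0.22667367, 0.52789578, 0.22182231]), 'tcp_rot': array([-2.90006476e-04,  2.01478443e-01,  9.79492643e-01, -7.18151763e-04]), 'wrist_force': array([-0.15203858,  0.09247485, -0.65283989]), 'torque': array([-0.02997124, -0.03227042,  0.02133063]), 'grip_force': 0.0, 'width': 1.0004764369354173}
```

View pics/side0.png

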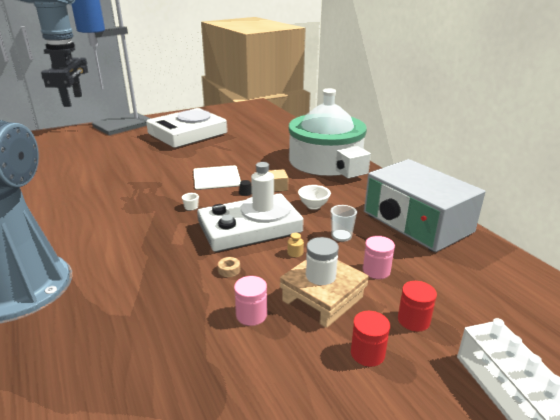

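View pics/top0.png

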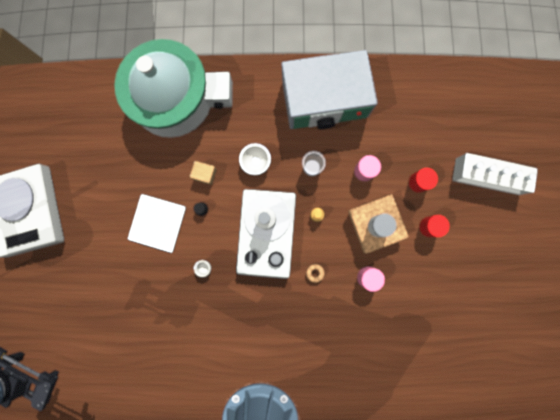

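The side view shows the bottle on the stirrer plate (263,190) and the jar on the cork stand (322,262). In the top view the bottle cap is near (265,218), the jar lid near (384,225), the tile near (157,223), and the two knobs near (251,257) and (276,260). I'll enlarge both to get features.

```bash
python3 - <<'E'
from h import *
import pickle
t=pickle.load(open('top0.pkl','rb'))['image'];s=pickle.load(open('side0.pkl','rb'))['image']
a=cv2.resize(t[180:290,225:425],None,fx=4,fy=4,interpolation=cv2.INTER_CUBIC)
cv2.imwrite('pics/tc.png',a)
a=cv2.resize(s[155:325,185:385],None,fx=3.5,fy=3.5,interpolation=cv2.INTER_CUBIC)
cv2.imwrite('pics/sc.png',a)
E
```

```text
(no output)
```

View pics/tc.png

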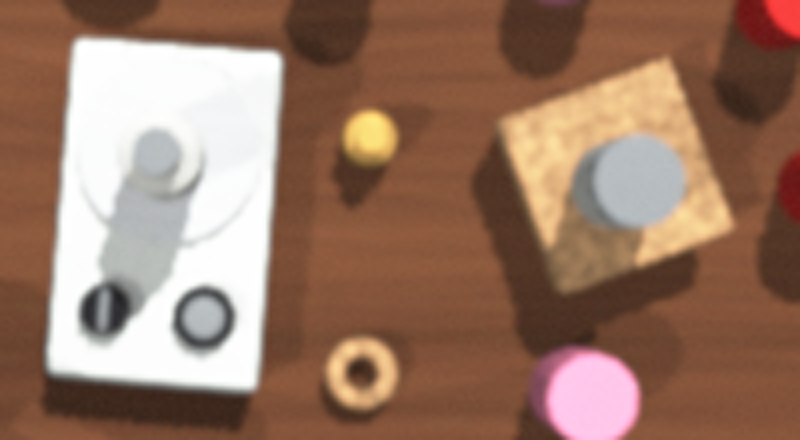

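View pics/sc.png

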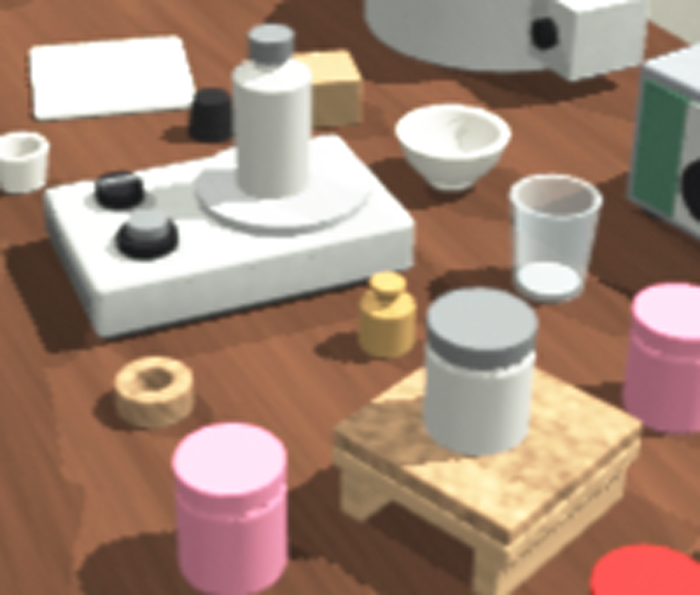

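The top crop shows the cap at (157,153), the lid at (639,181), the grey start button at (204,317) and the dial at (105,311). The side crop shows the cap at (271,38), the lid at (482,320), the button at (148,222), and the stand's left, near and right corners at (335,437), (513,540) and (640,432).

```bash
cat > m.py <<'E'
from h import *
import pickle
t=pickle.load(open('top0.pkl','rb'));s=pickle.load(open('side0.pkl','rb'))
T=lambda x,y:((x+.5)/4-.5+225,(y+.5)/4-.5+180)
S=lambda x,y:((x+.5)/3.5-.5+185,(y+.5)/3.5-.5+155)
E
python3 - <<'E'
from m import *
np.set_printoptions(precision=4,suppress=True)
for n,a,b in [('cap',(157,153),(271,38)),('lid',(639,181),(482,320)),('button',(204,317),(149,221)),
 ('standL',(499,124),(335,437)),('standN',(566,294),(0,0)),('stand?',(566,294),(335,437)),('standN',(733,226),(513,540)),('standR',(667,58),(640,432)),
 ('casNL',(258,390),(103,300)),('casFR',(284,52),(412,222)),('casL',(50,375),(47,205)),('weight',(370,138),(388,282))]:
    print(n,*tri(t,T(*a),s,S(*b)), onz(t,T(*a),.06)[:2])
def blobs(c,mask,roi):
    x0,y0,x1,y1=roi; m=np.zeros(mask.shape,np.uint8); m[y0:y1,x0:x1]=mask[y0:y1,x0:x1]*255
    cs=cv2.findContours(m,cv2.RETR_EXTERNAL,cv2.CHAIN_APPROX_NONE)[0]
    return max(cs,key=cv2.contourArea)
im=t['image']; mn=im.min(2)
hsv=cv2.cvtColor(im,cv2.COLOR_BGR2HSV)
# casing quad
k=blobs(t,(mn>120),(230,180,300,285)); print('casing',cv2.minAreaRect(k))
st=blobs(t,(im[...,2]>140)|((hsv[...,1]<80)&(mn>90)),(345,188,415,258)); print('stand',cv2.minAreaRect(st))
ti=blobs(t,(mn>150),(120,185,195,260)); rt=cv2.minAreaRect(ti); print('tile',rt, onz(t,rt[0],.008),[onz(t,p,.008)[:2] for p in cv2.boxPoints(rt)])
print('cas',onz(t,cv2.minAreaRect(k)[0],.05),[onz(t,p,.05)[:2] for p in cv2.boxPoints(cv2.minAreaRect(k))])
print('stand',onz(t,cv2.minAreaRect(st)[0],.06),[onz(t,p,.06)[:2] for p in cv2.boxPoints(cv2.minAreaRect(st))])
for n,roi in (('cap',(255,205,275,226)),('lid',(370,210,400,240)),('but',(269,250,284,268))):
    g=(hsv[...,1]<60)&(mn>105)&(mn<185)
    b=blobs(t,g,roi); print(n,cv2.minEnclosingCircle(b), [T for T in cv2.minAreaRect(b)])
E
```

```text
cap [ 0.5887 -0.0238  0.1755] 0.0028593376070612064 [ 0.5937 -0.0166]
lid [ 0.5699 -0.3378  0.1321] 0.0016377724849429244 [ 0.5717 -0.3556]
button [ 0.4803 -0.0496  0.0683] 0.0021263808384906096 [ 0.4789 -0.049 ]
standL [ 0.575  -0.25   -0.0062] 0.09120952321170164 [ 0.6126 -0.2572]
standN [ 0.426  -0.2282  0.3218] 0.15901837106728522 [ 0.493  -0.3024]
stand? [ 0.4938 -0.3045  0.0526] 0.002439575865849118 [ 0.493  -0.3024]
standN [ 0.5399 -0.425   0.0513] 0.0009898162113100382 [ 0.5394 -0.4221]
standR [ 0.6593 -0.3801  0.0507] 0.0009765584624658768 [ 0.6587 -0.3778]
casNL [ 0.4284 -0.0874  0.0401] 0.005111726847080101 [ 0.428  -0.0864]
casFR [ 0.6643 -0.1058  0.0477] 0.003608560007963976 [ 0.6644 -0.1063]
casL [0.4391 0.0611 0.0347] 0.005018411630275446 [0.4389 0.0588]
weight [ 0.6055 -0.1679  0.0488] 0.0034163851420240055 [ 0.6033 -0.1662]
casing ((265.88623046875, 232.86553955078125), (54.0626106262207, 85.95207214355469), 4.763641834259033)
stand ((378.5097351074219, 219.18777465820312), (61.25233840942383, 51.194942474365234), 65.224853515625)
tile ((156.14691162109375, 222.691650390625), (47.336219787597656, 48.82768249511719), 16.50436019897461) [0.5842 0.308  0.008 ] [array([0.5346, 0.3985]), array([0.675 , 0.3582]), array([0.6333, 0.2188]), array([0.4947, 0.2593])]
cas [ 0.5518 -0.0216  0.05  ] [array([0.4378, 0.065 ]), array([0.6807, 0.0448]), array([ 0.6666, -0.1088]), array([ 0.4247, -0.0868])]
stand [ 0.5879 -0.3393  0.06  ] [array([ 0.6367, -0.238 ]), array([ 0.6972, -0.3718]), array([ 0.5388, -0.4413]), array([ 0.4801, -0.3078])]
cap ((262.1138610839844, 221.16336059570312), 7.218066692352295) [(263.10003662109375, 221.30003356933594), (10.28591251373291, 12.969194412231445), 26.56505012512207]
lid ((382.21429443359375, 225.59524536132812), 13.791752815246582) [(383.0, 224.5), (26.0, 23.0), 0.0]
but ((275.2631530761719, 259.47369384765625), 8.64996337890625) [(276.0, 259.0), (16.0, 14.0), 90.0]
```

```bash
python3 - <<'E'
from m import *
np.set_printoptions(precision=4,suppress=True)
print('cap',onz(t,T(157,153),.18),onz(s,S(271,38),.18),'lid',onz(t,T(639,181),.135),onz(s,S(482,320),.135))
print('plate circ',onz(t,T(169,155),.06), 'button',onz(t,T(204,317),.066),onz(s,S(149,221),.066))
cs=[(75,40),(284,52),(258,390),(50,375)]
P=np.array([onz(t,T(*c),.05)[:2] for c in cs]);print(P,P.mean(0))
print('stand',np.mean([onz(t,T(*c),.06) for c in [(499,124),(667,58),(733,226),(566,294)]],0))
print('expected px plate side',proj(s,[.5966,-.0255,.06]))
M=rot(r.get_state()['tcp_rot']);p=r.get_state()['position'];print(M)
for q in ([.589,-.024,.26],[.584,.308,.26]): print(M.T@(np.array(q)-p))
E
```

```text
cap [ 0.5872 -0.0234  0.18  ] [ 0.5858 -0.0333  0.18  ] lid [ 0.5691 -0.3366  0.135 ] [ 0.5683 -0.3415  0.135 ]
plate circ [ 0.5923 -0.025   0.06  ] button [ 0.4792 -0.0492  0.066 ] [ 0.4826 -0.0465  0.066 ]
[[ 0.6754  0.0423]
 [ 0.6656 -0.1066]
 [ 0.427  -0.0864]
 [ 0.438   0.0601]] [ 0.5515 -0.0227]
stand [ 0.5759 -0.3399  0.06  ]
expected px plate side [265.1331 205.8691]
[[-0.9188  0.3947 -0.0009]
 [ 0.3947  0.9188 -0.0013]
 [ 0.0003 -0.0015 -1.    ]]
[-0.5507 -0.3641 -0.0378]
[-0.4151 -0.0611 -0.0382]
```

Request:
{"api": "arm_command", "payload": {"moves": [[-0.04,-0.03,-0.04,0,0,-4],[-0.09,-0.06,-0.04,0,0,-8],[-0.14,-0.093,-0.04,0,0,-12],[-0.19,-0.126,-0.04,0,0,-16],[-0.24,-0.16,-0.04,0,0,-20],[-0.29,-0.193,-0.04,0,0,-23.25],[-0.34,-0.226,-0.04,0,0,-23.25],[-0.39,-0.26,-0.04,0,0,-23.25],[-0.44,-0.293,-0.04,0,0,-23.25],[-0.49,-0.326,-0.04,0,0,-23.25],[-0.53,-0.353,-0.04,0,0,-23.25],[-0.549,-0.364,-0.04,0,0,-23.25]], "hand": 0.088}}

```text
clock: 1.6
position: [0.5883, -0.0251, 0.2618]
tcp_rot: [-0.001, 0.001, 1.0, 0.0]
wrist_force: [0.1, 0.1, 0.2]
width: 1.001
grip_force: 0.0
```

Request:
{"api": "arm_command", "payload": {"moves": [[0,0,0,0,0,0],[0,0,0,0,0,0]]}}

```text
clock: 1.85
position: [0.587, -0.0213, 0.2624]
tcp_rot: [-0.0, -0.001, 1.0, 0.0]
wrist_force: [-0.5, -0.3, 0.4]
width: 0.999
grip_force: 0.0
```

```bash
python3 - <<'E'
from m import *
np.set_printoptions(precision=4,suppress=True)
for n in('top','side'):
    c=read_camera(n); st=r.get_state(); print(st['position'],st['tcp_rot'])
    im=c['image']
    for z,col in((0,(0,0,255)),(.019,(0,255,0))):
        u=proj(c,st['position']-[0,0,z]); print(n,u)
    if n=='side': cv2.imwrite('pics/s1.png',cv2.resize(im[100:260,190:350],None,fx=3.5,fy=3.5,interpolation=cv2.INTER_CUBIC))
E
```

```text
[ 0.587  -0.0211  0.2626] [-0.0002 -0.0009  1.      0.0002]
top [260.8136 215.996 ]
top [261.3412 216.4769]
[ 0.5871 -0.0212  0.2628] [-0.0001 -0.001   1.      0.0002]
side [259.8876 131.6273]
side [260.0126 139.1802]
```

View pics/s1.png

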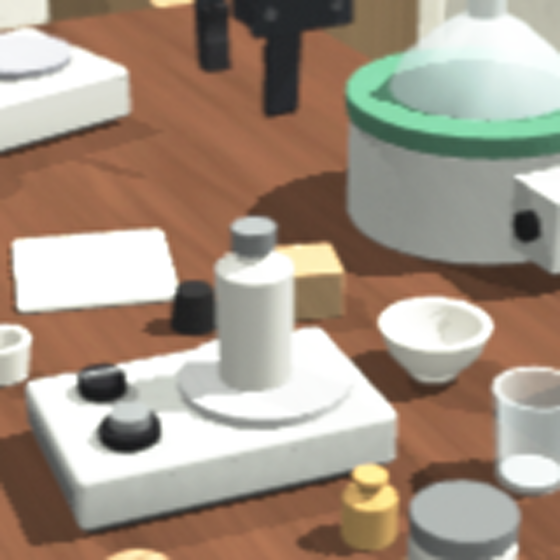

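The side crop shows the fingertips near (281,112) and (213,68), which is about (260.5,125.7) mid-way in the full picture. That is some 13 px above the predicted tip at (260,139), so I'll check before descending.

```bash
python3 - <<'E'
from m import *
np.set_printoptions(precision=4,suppress=True)
print(r.tips_ahead)
C=lambda x,y:((x+.5)/3.5-.5+190,(y+.5)/3.5-.5+100)
print('cap px',C(254,228),proj(s,[.587,-.0235,.18]),'base',proj(s,[.587,-.0235,.06]))
p=np.array([.587,-.0212,.2628])
for y in(-.053,.053,-.044,.044):
    print(y,proj(s,p+[0,y,-.019]))
print('seen',C(281,112),C(213,68))
for a in (C(281,112),C(213,68)):
    o,v=ray(s,a); k=(0.587-o[0])/v[0]
    for yy in (-.07,-.021,.03): print(yy,o+v*(yy-o[1])/v[1])
p0=np.array([.2267,.5279,.2218]);ty=np.array([.3947,.9188,0])
for k in(-.053,0,.053): print('init',proj(s,p0+ty*k-[0,0,.019]))
E
python3 - <<'E'
import sys; sys.path.insert(0,'.')
import os; os.chdir('.')
from m import *
im=s['image'][0:130,20:120]
cv2.imwrite('pics/s0g.png',cv2.resize(im,None,fx=4,fy=4,interpolation=cv2.INTER_CUBIC))
E
```

```text
0.019
cap px (262.2142857142857, 164.78571428571428) [260.7958 163.9439] base [261.47   206.3556]
-0.053 [269.8592 146.6658]
0.053 [250.8203 132.224 ]
-0.044 [268.1308 145.3552]
0.044 [252.3316 133.3709]
seen (269.92857142857144, 131.64285714285714) (250.5, 119.07142857142857)
-0.07 [ 0.5895 -0.07    0.2784]
-0.021 [ 0.6138 -0.021   0.2582]
0.03 [0.6392 0.03   0.2372]
-0.07 [ 0.5419 -0.07    0.3154]
-0.021 [ 0.5636 -0.021   0.2972]
0.03 [0.5863 0.03   0.2782]
init [ 69.4334 117.8997]
init [ 74.9636 112.2141]
init [ 80.1412 106.8852]
```

View pics/s0g.png

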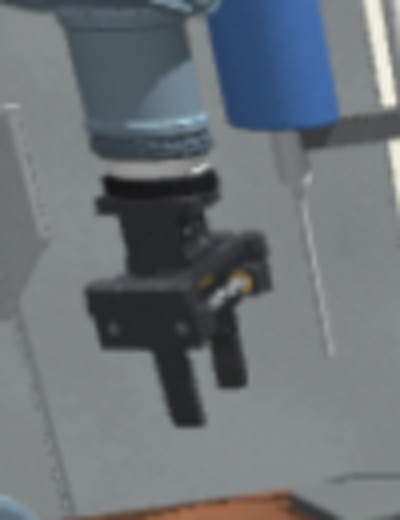

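In the start picture the tips, near (67,106) and (78,96), also sit about 11 px above prediction. The gripper therefore looks about 35 mm higher than reported, with x and y agreeing. I'll go down part-way, safe under either reading, and measure again.

Request:
{"api": "arm_command", "payload": {"moves": [[0,-0.002,0.03,0,0,0],[0,-0.002,0.06,0,0,0],[0,-0.002,0.09,0,0,0],[0,-0.002,0.09,0,0,0],[0,-0.002,0.09,0,0,0]]}}

```text
clock: 2.58
position: [0.5882, -0.0243, 0.1741]
tcp_rot: [0.001, -0.0, 1.0, -0.0]
wrist_force: [0.1, 0.2, -0.6]
width: 0.999
grip_force: 0.0
```

```bash
python3 - <<'E'
from m import *
np.set_printoptions(precision=4,suppress=True)
c=read_camera('side');st=r.get_state();p=st['position'];print(p,st['wrist_force'])
for y in(-.053,.053): print(proj(c,p+[0,y,-.019]))
im=c['image']; cv2.imwrite('pics/s2.png',cv2.resize(im[110:240,190:350],None,fx=3.5,fy=3.5,interpolation=cv2.INTER_CUBIC))
c=read_camera('top'); cv2.imwrite('pics/t2_unviewed.png',c['image'])
E
```

```text
[ 0.5886 -0.0246  0.1745] [ 0.1992 -0.3546  0.6873]
[271.2636 181.4227]
[252.8136 165.1341]
```

View pics/s2.png

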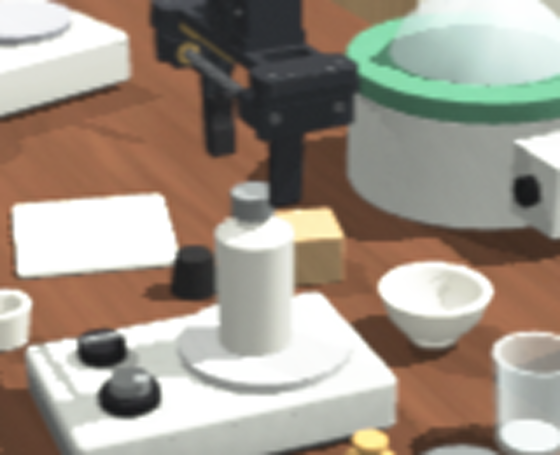

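The near tip is now at about (271.3,167.4) and the mid tip about 3 px above the cap top. That puts the tips at a true z of about 0.188, so the offset is confirmed at about +34 mm. I'll descend 60 mm so the tips reach about 0.128.

Request:
{"api": "arm_command", "payload": {"moves": [[0,0.001,0.02,0,0,0],[0,0.001,0.035,0,0,0],[0,0.001,0.045,0,0,0],[0,0.001,0.053,0,0,0],[0,0.001,0.06,0,0,0],[0,0.001,0.06,0,0,0],[0,0.001,0.06,0,0,0]]}}

```text
clock: 3.55
position: [0.588, -0.0239, 0.1129]
tcp_rot: [0.0, -0.0, 1.0, -0.0]
wrist_force: [0.4, 0.7, -0.7]
width: 0.994
grip_force: 0.0
```

Request:
{"api": "arm_command", "payload": {"moves": [[0,0,0,0,0,0],[0,0,0,0,0,0],[0,0,0,0,0,0],[0,0,0,0,0,0],[0,0,0,0,0,0],[0,0,0,0,0,0]], "hand": 0.04, "grip_force": 20}}

```text
clock: 4.3
position: [0.5878, -0.0239, 0.1127]
tcp_rot: [0.0, 0.0, 1.0, -0.0]
wrist_force: [-0.0, -0.4, 2.1]
width: 0.629
grip_force: 20.0
```

```bash
python3 - <<'E'
from m import *
np.set_printoptions(precision=4,suppress=True)
c=read_camera('side');st=r.get_state();p=st['position'];print(p,st['wrist_force'],st['width'])
im=c['image']; cv2.imwrite('pics/s3.png',cv2.resize(im[110:240,190:350],None,fx=3.5,fy=3.5,interpolation=cv2.INTER_CUBIC))
E
```

```text
[ 0.5878 -0.024   0.1127] [ 0.1119 -0.2902  0.08  ] 0.6271727172897305
```

View pics/s3.png

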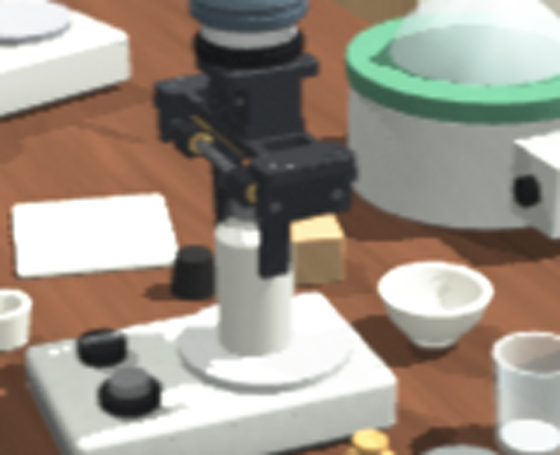

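The bottle is held: the opening is 55.3 mm and the fingertips are on the straight side at about (268,188). Next I'll lift it and carry it to the tile.

Request:
{"api": "arm_command", "payload": {"moves": [[0,0,-0.02,0,0,0],[0,0,-0.05,0,0,0],[0,0.02,-0.06,0,0,0],[0,0.06,-0.06,0,0,0],[0.001,0.11,-0.06,0,0,0],[0.002,0.16,-0.06,0,0,0],[0.003,0.21,-0.06,0,0,0],[0.003,0.26,-0.06,0,0,0],[0.003,0.3,-0.06,0,0,0],[0.003,0.325,-0.05,0,0,0],[0.003,0.332,-0.03,0,0,0],[0.003,0.332,0.0,0,0,0]]}}

```text
clock: 5.85
position: [0.5845, 0.308, 0.1109]
tcp_rot: [-0.0, -0.0, 1.0, -0.0]
wrist_force: [0.5, -0.1, -1.2]
width: 0.635
grip_force: 20.0
```

Request:
{"api": "arm_command", "payload": {"moves": [[0,0,0.02,0,0,0],[0,0,0.035,0,0,0],[0,0,0.043,0,0,0],[0,0,0.046,0,0,0],[0,0,0.046,0,0,0],[0,0,0.046,0,0,0]]}}

```text
clock: 6.6
position: [0.5853, 0.3084, 0.0675]
tcp_rot: [0.001, -0.0, 1.0, 0.0]
wrist_force: [0.1, 0.2, -2.1]
width: 0.63
grip_force: 20.0
```

Request:
{"api": "arm_command", "payload": {"moves": [[0,0,0.001,0,0,0],[0,0,0.002,0,0,0],[0,0,0.003,0,0,0],[0,0,0.003,0,0,0],[0,0,0.003,0,0,0]]}}

```text
clock: 7.22
position: [0.5847, 0.3082, 0.0636]
tcp_rot: [0.0, -0.0, 1.0, 0.0]
wrist_force: [0.3, 0.1, -1.4]
width: 0.634
grip_force: 20.0
```

Request:
{"api": "arm_command", "payload": {"moves": [[0,0,0.0015,0,0,0],[0,0,0.0015,0,0,0]]}}

```text
clock: 7.48
position: [0.5846, 0.3081, 0.062]
tcp_rot: [-0.0, 0.0, 1.0, -0.0]
wrist_force: [0.5, 0.8, -2.2]
width: 0.627
grip_force: 20.0
```

Request:
{"api": "arm_command", "payload": {"moves": [[0,0,0.001,0,0,0],[0,0,0.001,0,0,0]]}}

```text
clock: 7.72
position: [0.5846, 0.3081, 0.061]
tcp_rot: [-0.0, 0.0, 1.0, -0.0]
wrist_force: [-0.5, -0.8, -2.1]
width: 0.626
grip_force: 20.0
```

Request:
{"api": "arm_command", "payload": {"moves": [[0,0,0.001,0,0,0],[0,0,0.001,0,0,0]]}}

```text
clock: 7.98
position: [0.5851, 0.3082, 0.0608]
tcp_rot: [0.0, 0.0, 1.0, 0.0]
wrist_force: [-0.4, -1.1, 2.5]
width: 0.63
grip_force: 20.0
```

Request:
{"api": "arm_command", "payload": {"moves": [[0,0,0.0007,0,0,0],[0,0,0.0007,0,0,0]]}}

```text
clock: 8.22
position: [0.5853, 0.3082, 0.0608]
tcp_rot: [0.001, -0.0, 1.0, 0.0]
wrist_force: [-2.0, -1.8, 6.9]
width: 0.633
grip_force: 20.0
```

Request:
{"api": "arm_command", "payload": {"moves": [[0,0,-0.0005,0,0,0],[0,0,-0.0005,0,0,0],[0,0,-0.0005,0,0,0],[0,0,-0.0005,0,0,0],[0,0,-0.02,0,0,0],[0,0,-0.05,0,0,0],[0,0,-0.09,0,0,0],[0,0,-0.13,0,0,0],[0,0,-0.13,0,0,0],[0,0,-0.13,0,0,0]], "hand": 0.088}}

```text
clock: 9.48
position: [0.5845, 0.3081, 0.1898]
tcp_rot: [0.0, -0.0, 1.0, 0.0]
wrist_force: [0.8, -0.2, 0.4]
width: 0.998
grip_force: 0.0
```

```bash
python3 - <<'E'
from m import *
import pickle
c=read_camera('top'); pickle.dump(c,open('top1.pkl','wb')); im=c['image']
a=cv2.resize(im[185:285,235:305],None,fx=5,fy=5,interpolation=cv2.INTER_CUBIC)
a=cv2.createCLAHE(6,(3,3)).apply(cv2.cvtColor(a,cv2.COLOR_BGR2GRAY))
b=cv2.resize(im[185:285,110:190],None,fx=5,fy=5); 
cv2.imwrite('pics/t1.png',np.hstack([a,cv2.cvtColor(b,cv2.COLOR_BGR2GRAY)]))
E
```

```text
(no output)
```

View pics/t1.png

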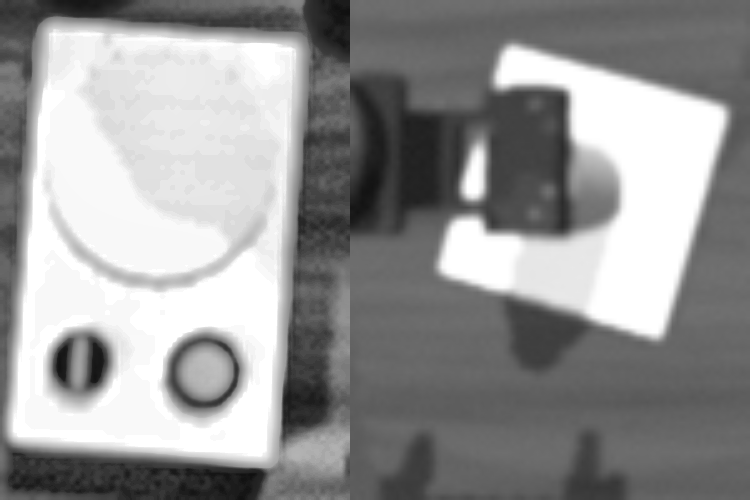

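The plate rim in the crop spans x 46–277 with its bottom at y≈287, and the bottle stands on the tile. I'll fit the rim properly.

```bash
python3 - <<'E'
from m import *
np.set_printoptions(precision=4,suppress=True)
from scipy.ndimage import map_coordinates
from scipy.optimize import least_squares
c=pickle.load(open('top1.pkl','rb')); g=c['image'].astype(float).mean(2)
c0=np.array([266.9,218.7]); rr=np.arange(19,27.01,.1); pts=[];
for a in np.deg2rad(np.arange(0,360,6)):
    L=map_coordinates(g,[c0[1]+rr*np.sin(a),c0[0]+rr*np.cos(a)],order=3)
    d=L-np.convolve(np.pad(L,15,'edge'),np.ones(31)/31,'valid'); i=d[10:-10].argmin()+10
    if d[i]<-1.0: pts.append((np.rad2deg(a),rr[i],d[i]))
for p in pts: print('%d:%.1f(%.1f)'%p,end=' ')
A=np.array([onz(c,(c0[0]+q*np.cos(np.deg2rad(a)),c0[1]+q*np.sin(np.deg2rad(a))),.06)[:2] for a,q,_ in pts])
f=least_squares(lambda x:np.hypot(*(A-x[:2]).T)-x[2],[.593,-.025,.065],loss='soft_l1',f_scale=.001)
print('\nfit',f.x,np.abs(f.fun).mean())
f=least_squares(lambda x:np.hypot(*(A-x[:2]).T)-.065,[.593,-.025],loss='soft_l1',f_scale=.001);print(f.x)
C=lambda x,y:((x+.5)/5-.5+235,(y+.5)/5-.5+185)
b,d=onz(c,C(204,371),.066),onz(c,C(80,362),.067); print('button',b,'dial',d,np.linalg.norm(b-d),'expect .07')
ey=(d-b)[:2]/np.linalg.norm((d-b)[:2]); ex=np.array([ey[1],-ey[0]]); print('plate from button',b[:2]+.115*ex+.034*ey, 'ang',np.rad2deg(np.arctan2(ex[1],ex[0])))
E
```

```text
12:22.3(-1.2) 18:22.1(-1.0) 24:22.1(-2.3) 29:22.1(-6.6) 36:22.2(-7.9) 42:21.9(-7.7) 48:21.8(-7.1) 54:22.0(-6.5) 59:22.2(-8.4) 66:22.2(-7.4) 72:22.1(-7.7) 78:22.3(-10.3) 84:22.3(-8.9) 90:22.4(-10.4) 96:22.4(-10.4) 102:22.5(-11.1) 108:22.6(-11.5) 114:22.7(-11.5) 119:22.7(-9.7) 126:22.7(-10.8) 132:22.9(-10.6) 138:22.9(-11.2) 144:22.9(-8.1) 150:22.9(-6.9) 156:22.9(-5.5) 162:23.0(-3.4) 174:23.0(-2.3) 
fit [ 0.5923 -0.0237  0.0636] 0.00019755057066383412
[ 0.594  -0.0236]
button [ 0.4794 -0.0486  0.066 ] dial [0.4847 0.0203 0.067 ] 0.06907231100707334 expect .07
plate from button [ 0.5967 -0.0235] ang -4.430637905516472
```

Request:
{"api": "arm_command", "payload": {"moves": [[0,-0.03,0,0,0,0],[0.001,-0.085,0,0,0,0],[0.002,-0.145,0,0,0,0],[0.004,-0.205,0,0,0,0],[0.006,-0.265,0,0,0,0],[0.008,-0.325,0,0,0,0],[0.01,-0.385,0,0,0,0],[0.011,-0.445,0,0,0,0],[0.012,-0.505,0,0,0,0],[0.013,-0.565,0,0,0,0],[0.0155,-0.62,0,0,0,0],[0.0155,-0.645,0,0,0,0]]}}

```text
clock: 11.02
position: [0.5677, -0.3392, 0.1875]
tcp_rot: [-0.001, 0.001, 1.0, 0.001]
wrist_force: [0.5, -0.2, 0.4]
width: 1.004
grip_force: 0.0
```

Request:
{"api": "arm_command", "payload": {"moves": [[0,0,0.0,0,0,0],[0,0,0.03,0,0,0],[0,0,0.06,0,0,0],[0,0,0.06,0,0,0],[0,0,0.06,0,0,0]]}}

```text
clock: 11.65
position: [0.57, -0.3358, 0.1305]
tcp_rot: [0.0, -0.001, 1.0, -0.0]
wrist_force: [0.3, 0.5, 0.5]
width: 0.995
grip_force: 0.0
```

```bash
python3 - <<'E'
from m import *
np.set_printoptions(precision=4,suppress=True)
c=read_camera('side');st=r.get_state();p=st['position'];print(p,st['tcp_rot'])
for y in(-.053,.053): print(proj(c,p+[0,y,.015]))
# dark finger tips: lowest dark pixels near predicted columns
im=c['image'].max(2)
for y in(-.053,.053):
    u=proj(c,p+[0,y,.015]); x0=int(u[0]); 
    for x in range(x0-6,x0+7,2):
        col=im[int(u[1])-30:int(u[1])+15,x]<62; i=np.where(col)[0]; print(x,i.max()+int(u[1])-30 if len(i) else None,end='; ')
    print()
E
```

```text
[ 0.5703 -0.3364  0.1311] [ 0.0009 -0.0006  1.     -0.0006]
[337.1993 253.7758]
[308.2908 227.0526]
331 232; 333 254; 335 253; 337 252; 339 252; 341 251; 343 245; 
302 201; 304 226; 306 228; 308 229; 310 228; 312 227; 314 212;
```

The +34 mm offset holds here too: tips seen at rows 252 and 228 against 254 and 227 predicted. Descending to the jar.

Request:
{"api": "arm_command", "payload": {"moves": [[0.001,0,0.02,0,0,0],[0.001,0,0.035,0,0,0],[0.001,0,0.048,0,0,0],[0.001,0,0.058,0,0,0],[0.001,0,0.058,0,0,0],[0.001,0,0.058,0,0,0]]}}

```text
clock: 12.45
position: [0.5685, -0.3371, 0.0718]
tcp_rot: [0.0, 0.0, 1.0, -0.0]
wrist_force: [-0.4, 1.0, 0.3]
width: 1.0
grip_force: 0.0
```

Request:
{"api": "arm_command", "payload": {"moves": [[0,0,0,0,0,0],[0,0,0,0,0,0],[0,0,0,0,0,0],[0,0,0,0,0,0],[0,0,0,0,0,0],[0,0,0,0,0,0]], "hand": 0.045, "grip_force": 20}}

```text
clock: 13.2
position: [0.5685, -0.3374, 0.072]
tcp_rot: [0.0, 0.0, 1.0, -0.001]
wrist_force: [0.9, -2.9, 3.2]
width: 0.695
grip_force: 20.0
```

Request:
{"api": "arm_command", "payload": {"moves": [[0,0,-0.02,0,0,0],[0,0,-0.05,0,0,0],[-0.002,0.02,-0.06,0,0,0],[-0.006,0.06,-0.06,0,0,0],[-0.01,0.11,-0.06,0,0,0],[-0.014,0.16,-0.06,0,0,0],[-0.018,0.21,-0.06,0,0,0],[-0.022,0.26,-0.06,0,0,0],[-0.025,0.295,-0.06,0,0,0],[-0.0255,0.3134,-0.05,0,0,0],[-0.0255,0.3134,-0.03,0,0,0],[-0.0255,0.3134,-0.01,0,0,0]]}}

```text
clock: 14.7
position: [0.5929, -0.0242, 0.0793]
tcp_rot: [-0.001, 0.0, 1.0, -0.0]
wrist_force: [-0.4, 0.5, -1.8]
width: 0.691
grip_force: 20.0
```

Request:
{"api": "arm_command", "payload": {"moves": [[0,0,0.003,0,0,0],[0,0,0.006,0,0,0],[0,0,0.007,0,0,0],[0,0,0.007,0,0,0],[0,0,0.007,0,0,0]]}}

```text
clock: 15.32
position: [0.594, -0.0235, 0.0749]
tcp_rot: [0.0, 0.0, 1.0, -0.0]
wrist_force: [-0.1, -0.4, -1.9]
width: 0.694
grip_force: 20.0
```

Request:
{"api": "arm_command", "payload": {"moves": [[0,0,0.001,0,0,0],[0,0,0.002,0,0,0],[0,0,0.002,0,0,0]]}}

```text
clock: 15.7
position: [0.5936, -0.0234, 0.0723]
tcp_rot: [-0.0, -0.0, 1.0, 0.0]
wrist_force: [0.2, -0.1, -2.6]
width: 0.694
grip_force: 20.0
```

Request:
{"api": "arm_command", "payload": {"moves": [[0,0,0.001,0,0,0],[0,0,0.001,0,0,0]]}}

```text
clock: 15.95
position: [0.5938, -0.0234, 0.0719]
tcp_rot: [0.0, -0.0, 1.0, -0.0]
wrist_force: [-3.1, -0.5, 3.2]
width: 0.695
grip_force: 20.0
```

Request:
{"api": "arm_command", "payload": {"moves": [[0,0,0,0,0,0],[0,0,0,0,0,0],[0,0,0,0,0,0],[0,0,0,0,0,0],[0,0,-0.02,0,0,0],[0,0,-0.05,0,0,0],[0,0,-0.09,0,0,0],[0,0,-0.13,0,0,0]], "hand": 0.088}}

```text
clock: 16.95
position: [0.5939, -0.0235, 0.2042]
tcp_rot: [0.001, -0.0, 1.0, -0.0]
wrist_force: [0.4, -0.3, 0.6]
width: 0.999
grip_force: 0.0
```

Request:
{"api": "arm_command", "payload": {"moves": [[0.001,0.02,-0.01,0,0,0],[0.003,0.06,-0.01,0,0,0],[0.005,0.11,-0.01,0,0,0],[0.007,0.16,-0.01,0,0,0],[0.009,0.21,-0.01,0,0,0],[0.009,0.26,-0.01,0,0,0],[0.009,0.3,-0.01,0,0,0],[0.009,0.325,-0.01,0,0,0],[0.009,0.332,-0.01,0,0,0],[0.009,0.332,-0.01,0,0,0],[0.009,0.332,-0.01,0,0,0]]}}

```text
clock: 18.32
position: [0.585, 0.3072, 0.2114]
tcp_rot: [-0.0, 0.001, 1.0, -0.0]
wrist_force: [-0.4, 0.3, 0.1]
width: 0.994
grip_force: 0.0
```

```bash
python3 - <<'E'
from m import *
np.set_printoptions(precision=4,suppress=True)
c=read_camera('top'); pickle.dump(c,open('top2.pkl','wb')); print(r.get_state()['position'])
im=c['image']; hsv=cv2.cvtColor(im,cv2.COLOR_BGR2HSV); mn=im.min(2)
print(mn[205:235:3,252:284:3])
p=proj(c,[.594,-.024,.135]); print('lid exp',p)
cv2.imwrite('pics/t3.png',im)
E
```

```text
[0.585  0.3072 0.2115]
[[254 254 248 225 210 221 244 250 250 249 249]
 [254 251 184 175 174 177 186 236 251 250 250]
 [254 196 174 176 176 176 176 184 247 250 250]
 [252 173 174 174 175 177 175 175 227 250 250]
 [252 174 174 174 174 174 174 175 194 249 249]
 [254 174 174 175 175 175 175 175 207 250 249]
 [253 183 173 173 173 175 174 153 241 250 249]
 [243 193 181 171 167 166 148 156 250 250 249]
 [218 194 194 189 180 177 191 227 254 254 253]
 [197 195 197 197 197 197 197 253 254 254 254]]
lid exp [265.0705 216.2   ]
```

```bash
cat > disc.py <<'E'
from m import *
def disc(c,lo,hi,roi,z):
    x0,y0,x1,y1=roi; mn=c['image'].min(2); m=np.zeros(mn.shape,np.uint8)
    m[y0:y1,x0:x1]=((mn>=lo)&(mn<=hi))[y0:y1,x0:x1]*255
    m=cv2.morphologyEx(m,cv2.MORPH_OPEN,np.ones((3,3),np.uint8))
    k=max(cv2.findContours(m,cv2.RETR_EXTERNAL,cv2.CHAIN_APPROX_NONE)[0],key=cv2.contourArea)
    e=cv2.fitEllipse(k); return e[:2],onz(c,e[0],z)
E
python3 - <<'E'
from disc import *
np.set_printoptions(precision=4,suppress=True)
c=pickle.load(open('top2.pkl','rb'))
print(disc(c,165,186,(250,200,282,230),.135)); print('orig jar',disc(t,130,186,(368,205,402,242),.135)); print(t['image'].min(2)[212:240:3,366:402:3])
E
```

```text
(((264.1989440917969, 216.7208709716797), (20.506603240966797, 21.514131546020508)), array([ 0.5926, -0.0217,  0.135 ]))
orig jar (((384.2195129394531, 222.2083740234375), (24.124174118041992, 42.19382858276367)), array([ 0.5761, -0.3364,  0.135 ]))
[[137 127 126 139 140 144 141 129 116 121 125  86]
 [131 139 132 143 158 188 187 187 174 135 123 105]
 [147 140 138 155 184 186 185 184 185 172 116 105]
 [141 127 111 178 183 185 185 185 184 184 141 120]
 [132 116 119 182 185 184 183 184 184 182 159 116]
 [116 119 113 180 184 181 183 183 182 182 142 124]
 [ 93 113 119 162 183 182 185 183 181 185 135 139]
 [ 95  94 116 111 167 182 182 180 185 162 156 132]
 [ 84  76  88 105 109 140 157 168 149 145 145 152]
 [ 82  87  81  78  83  83  87 139 137 135 142 133]]
```

Request:
{"api": "arm_command", "payload": {"moves": [[0,0.001,0.03,0,0,0],[0,0.001,0.07,0,0,0],[0,0.001,0.11,0,0,0],[0,0.001,0.135,0,0,0],[0,0.001,0.149,0,0,0],[0,0.001,0.149,0,0,0],[0,0.001,0.149,0,0,0]]}}

```text
clock: 19.25
position: [0.5858, 0.3096, 0.0639]
tcp_rot: [0.001, 0.0, 1.0, 0.0]
wrist_force: [-0.0, -0.8, 0.7]
width: 1.0
grip_force: 0.0
```

Request:
{"api": "arm_command", "payload": {"moves": [[0,-0.001,0.002,0,0,0],[0,-0.001,0.002,0,0,0]]}}

```text
clock: 19.5
position: [0.585, 0.3086, 0.0611]
tcp_rot: [0.0, 0.0, 1.0, 0.0]
wrist_force: [-1.1, 0.2, -0.2]
width: 1.001
grip_force: 0.0
```

Request:
{"api": "arm_command", "payload": {"moves": [[0,0,0,0,0,0],[0,0,0,0,0,0],[0,0,0,0,0,0],[0,0,0,0,0,0],[0,0,0,0,0,0],[0,0,0,0,0,0]], "hand": 0.04, "grip_force": 20}}

```text
clock: 20.25
position: [0.5847, 0.3085, 0.0604]
tcp_rot: [-0.0, 0.0, 1.0, -0.0]
wrist_force: [0.4, -0.5, 1.0]
width: 0.631
grip_force: 20.0
```

Request:
{"api": "arm_command", "payload": {"moves": [[0,0,-0.02,0,0,0],[0,0,-0.06,0,0,0],[0,0,-0.11,0,0,0],[0,0,-0.16,0,0,0],[0,0,-0.18,0,0,0],[0,-0.02,-0.18,0,0,0],[0,-0.06,-0.18,0,0,0],[0.001,-0.11,-0.18,0,0,0],[0.002,-0.16,-0.18,0,0,0],[0.003,-0.21,-0.18,0,0,0],[0.003,-0.26,-0.18,0,0,0],[0.004,-0.31,-0.18,0,0,0]]}}

```text
clock: 21.75
position: [0.5784, -0.0039, 0.2371]
tcp_rot: [-0.003, 0.0, 1.0, 0.0]
wrist_force: [0.9, 1.1, -1.3]
width: 0.631
grip_force: 20.0
```

Request:
{"api": "arm_command", "payload": {"moves": [[0,-0.05,0,0,0,0],[0.001,-0.1,0,0,0,0],[0.002,-0.15,0,0,0,0],[0.003,-0.2,0,0,0,0],[0.004,-0.25,0,0,0,0],[0.004,-0.295,0.0,0,0,0],[0.004,-0.325,0.0,0,0,0],[0.004,-0.338,0.01,0,0,0],[0.004,-0.338,0.04,0,0,0],[0.004,-0.338,0.08,0,0,0],[0.004,-0.338,0.1,0,0,0],[0.004,-0.338,0.11,0,0,0]]}}

```text
clock: 23.25
position: [0.5757, -0.3383, 0.1281]
tcp_rot: [-0.001, -0.0, 1.0, 0.001]
wrist_force: [0.1, 0.4, -2.2]
width: 0.633
grip_force: 20.0
```

Request:
{"api": "arm_command", "payload": {"moves": [[0,0,0.005,0,0,0],[0,0,0.01,0,0,0],[0,0,0.01,0,0,0],[0,0,0.01,0,0,0]]}}

```text
clock: 23.75
position: [0.5771, -0.3397, 0.1212]
tcp_rot: [0.0, -0.0, 1.0, -0.0]
wrist_force: [0.1, 0.3, -1.3]
width: 0.629
grip_force: 20.0
```

Request:
{"api": "arm_command", "payload": {"moves": [[0,0,0.004,0,0,0],[0,0,0.007,0,0,0],[0,0,0.007,0,0,0],[0,0,0.007,0,0,0]]}}

```text
clock: 24.25
position: [0.5767, -0.3394, 0.1134]
tcp_rot: [-0.0, 0.0, 1.0, 0.0]
wrist_force: [-0.2, 0.5, -1.1]
width: 0.628
grip_force: 20.0
```

Request:
{"api": "arm_command", "payload": {"moves": [[0,0,0.001,0,0,0],[0,0,0.001,0,0,0]]}}

```text
clock: 24.5
position: [0.5767, -0.3395, 0.1125]
tcp_rot: [0.0, -0.0, 1.0, -0.0]
wrist_force: [0.6, -0.2, -2.5]
width: 0.626
grip_force: 20.0
```

Request:
{"api": "arm_command", "payload": {"moves": [[0,0,0.001,0,0,0],[0,0,0.001,0,0,0]]}}

```text
clock: 24.75
position: [0.577, -0.3397, 0.1124]
tcp_rot: [0.0, 0.0, 1.0, -0.0]
wrist_force: [-1.4, 0.6, 4.5]
width: 0.63
grip_force: 20.0
```

Request:
{"api": "arm_command", "payload": {"moves": [[0,0,0,0,0,0],[0,0,0,0,0,0],[0,0,0,0,0,0],[0,0,0,0,0,0],[0,0,-0.02,0,0,0],[0,0,-0.05,0,0,0],[0,0,-0.09,0,0,0],[0,0,-0.12,0,0,0],[0.04,0.04,-0.12,0,0,0],[0.08,0.08,-0.12,0,0,0],[0.12,0.11,-0.12,0,0,0],[0.157,0.14,-0.12,0,0,0]], "hand": 0.088}}

```text
clock: 26.25
position: [0.4188, -0.1986, 0.233]
tcp_rot: [0.001, -0.0, 1.0, -0.001]
wrist_force: [0.5, 0.1, -0.3]
width: 0.994
grip_force: 0.0
```

Request:
{"api": "arm_command", "payload": {"moves": [[0,0,0,0,0,0],[0,0,0,0,0,0],[0,0,0,0,0,0],[0,0,0,0,0,0]], "hand": 0.0}}

```text
clock: 26.75
position: [0.4202, -0.2, 0.2315]
tcp_rot: [-0.0, 0.0, 1.0, 0.0]
wrist_force: [0.8, -0.3, -0.3]
width: 0.567
grip_force: 0.0
```

```bash
python3 - <<'E'
from m import *
np.set_printoptions(precision=4,suppress=True)
a=read_camera('top');b=read_camera('side')
for n,c in(('top',a),('side',b)): pickle.dump(c,open(n+'3.pkl','wb'))
A=cv2.resize(a['image'][185:285,225:425],None,fx=4,fy=4,interpolation=cv2.INTER_CUBIC)[:, :800]
B=cv2.resize(b['image'][150:320,185:385],None,fx=4,fy=4,interpolation=cv2.INTER_CUBIC)
B=cv2.resize(b['image'][155:315,185:385],None,fx=1.25*2,fy=1.25*2,interpolation=cv2.INTER_CUBIC)
V=np.zeros((600,800,3),np.uint8); V[:400]=A; 
B=cv2.resize(b['image'][155:305,185:385],(266,200),interpolation=cv2.INTER_CUBIC); V[400:,:266]=B
V[400:,266:532]=cv2.resize(b['image'][:,:],(266,200))
cv2.imwrite('pics/f.png',V)
E
```

```text
(no output)
```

View pics/f.png

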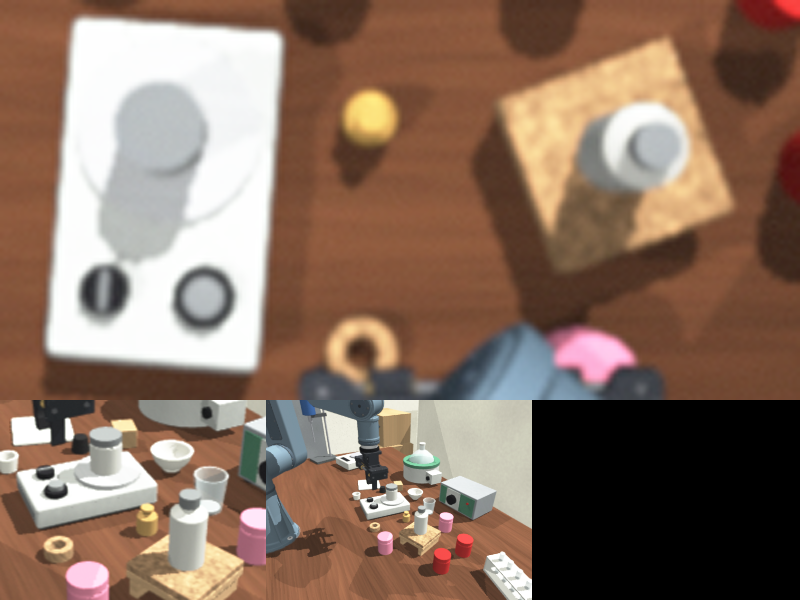

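The picture shows both containers upright. The jar lid is centred at about (160,127) in the top crop, on the plate, and the bottle cap at about (657,146), on the stand.

```bash
python3 - <<'E'
from m import *
np.set_printoptions(precision=4,suppress=True)
a=pickle.load(open('top3.pkl','rb'))
D=lambda x,y:((x+.5)/4-.5+225,(y+.5)/4-.5+185)
print('lid',onz(a,D(160.5,127),.135),'cap',onz(a,D(657,146),.18),'stand',np.mean([onz(a,D(*q),.06) for q in [(499,104),(667,38),(733,206),(566,274)]],0))
print('button',onz(a,D(204,297),.067))
print(r.get_state()['position'],r.get_state()['width'])
E
```

```text
lid [ 0.5935 -0.0232  0.135 ] cap [ 0.5769 -0.3368  0.18  ] stand [ 0.5759 -0.3399  0.06  ]
button [ 0.4793 -0.0492  0.067 ]
[ 0.4199 -0.1998  0.2312] 0.48341363835573425
```

Request:
{"api": "arm_command", "payload": {"moves": [[0,0.03,0,0,0,0],[-0.02,0.06,0,0,0,0],[-0.04,0.1,0,0,0,0],[-0.055,0.135,0,0,0,0],[-0.059,0.15,0.0,0,0,0],[-0.059,0.151,0.03,0,0,0],[-0.059,0.151,0.06,0,0,0],[-0.059,0.151,0.09,0,0,0],[-0.059,0.151,0.12,0,0,0],[-0.059,0.151,0.12,0,0,0],[-0.059,0.151,0.12,0,0,0]], "hand": 0.0}}

```text
clock: 28.22
position: [0.4793, -0.049, 0.1124]
tcp_rot: [0.0, 0.0, 1.0, -0.0]
wrist_force: [-0.4, 0.5, 0.5]
width: 0.006
grip_force: 0.0
```

Both are placed within about 3 mm of the middles. Now I'll approach the button and feel for contact.

Request:
{"api": "arm_command", "payload": {"moves": [[0,0,0.025,0,0,0],[0,0,0.045,0,0,0],[0,0,0.05,0,0,0],[0,0,0.05,0,0,0],[0,0,0.05,0,0,0]]}}

```text
clock: 28.85
position: [0.4797, -0.0488, 0.0626]
tcp_rot: [0.001, -0.0, 1.0, -0.0]
wrist_force: [-0.1, 0.3, -0.0]
width: 0.004
grip_force: 0.0
```

Request:
{"api": "arm_command", "payload": {"moves": [[0,0,0.002,0,0,0],[0,0,0.004,0,0,0],[0,0,0.004,0,0,0]]}}

```text
clock: 29.22
position: [0.4785, -0.0484, 0.0573]
tcp_rot: [-0.0, -0.0, 1.0, 0.0]
wrist_force: [0.5, -0.3, -0.9]
width: 0.006
grip_force: 0.0
```

Request:
{"api": "arm_command", "payload": {"moves": [[0,0,0.002,0,0,0],[0,0,0.003,0,0,0],[0,0,0.003,0,0,0]]}}

```text
clock: 29.6
position: [0.4788, -0.0485, 0.0545]
tcp_rot: [0.0, -0.0, 1.0, -0.0]
wrist_force: [0.3, 0.0, 1.6]
width: 0.007
grip_force: 1.2
```

Request:
{"api": "arm_command", "payload": {"moves": [[0,0,0.001,0,0,0],[0,0,0.002,0,0,0],[0,0,0.002,0,0,0]]}}

```text
clock: 29.98
position: [0.4788, -0.0485, 0.0525]
tcp_rot: [0.0, 0.0, 1.0, -0.0]
wrist_force: [-0.8, 0.4, 4.2]
width: 0.006
grip_force: 1.8
```

Request:
{"api": "arm_command", "payload": {"moves": [[0,0,0.001,0,0,0],[0,0,0.002,0,0,0],[0,0,0.002,0,0,0]]}}

```text
clock: 30.35
position: [0.4788, -0.0485, 0.0505]
tcp_rot: [0.0, 0.0, 1.0, -0.0]
wrist_force: [-0.8, 0.4, 4.6]
width: 0.001
grip_force: 2.3
```

Request:
{"api": "arm_command", "payload": {"moves": [[0,0,0.001,0,0,0],[0,0,0.0015,0,0,0],[0,0,0.0015,0,0,0]]}}

```text
clock: 30.72
position: [0.4789, -0.0485, 0.0501]
tcp_rot: [0.0, -0.0, 1.0, -0.0]
wrist_force: [-5.5, 1.8, 17.4]
width: 0.007
grip_force: 8.5
```

The force jumped to 17 N at the end stop, so the button is fully down. Releasing and backing off.

Request:
{"api": "arm_command", "payload": {"moves": [[0,0,-0.005,0,0,0],[0,0,-0.015,0,0,0],[0,0,-0.04,0,0,0],[0,0,-0.08,0,0,0],[0,0,-0.13,0,0,0],[0.03,0,-0.16,0,0,0],[0.06,0,-0.16,0,0,0],[0.09,0,-0.16,0,0,0],[0.09,0,-0.16,0,0,0],[0.09,0,-0.16,0,0,0]]}}

```text
clock: 31.98
position: [0.3893, -0.0486, 0.2092]
tcp_rot: [0.0, 0.0, 1.0, -0.0]
wrist_force: [0.7, 0.0, -0.1]
width: 0.005
grip_force: 0.0
```

```bash
python3 - <<'E'
from m import *
np.set_printoptions(precision=4,suppress=True)
a=pickle.load(open('top3.pkl','rb'))['image'].astype(int);b=pickle.load(open('side3.pkl','rb'))['image'].astype(int)
A=read_camera('top')['image'].astype(int);B=read_camera('side')['image'].astype(int)
for n,x,y,roi in(('jar top',a,A,(250,205,280,240)),('stand top',a,A,(345,185,412,255)),('stand side',b,B,(280,225,370,315)),('jar side',b,B,(245,170,290,220)),('button side',b,B,(215,205,240,230))):
    x0,y0,x1,y1=roi; d=np.abs(x-y).max(2)[y0:y1,x0:x1]; print(n,d.mean(),(d>40).sum())
print(r.get_state()['position'],r.get_state()['wrist_force'])
E
```

```text
jar top 2.159047619047619 0
stand top 7.1057569296375265 67
stand side 3.587283950617284 79
jar side 0.5924444444444444 0
button side 0.6528 0
[ 0.3894 -0.0486  0.209 ] [ 0.377  -0.062   0.1785]
```

```bash
python3 - <<'E'
from m import *
a=pickle.load(open('top3.pkl','rb'))['image'].astype(int);b=pickle.load(open('side3.pkl','rb'))['image'].astype(int)
A=read_camera('top')['image'].astype(int);B=read_camera('side')['image'].astype(int)
for x,y,(x0,y0,x1,y1) in((a,A,(345,185,412,255)),(b,B,(280,225,370,315))):
    v,u=np.where(np.abs(x-y).max(2)[y0:y1,x0:x1]>40); print(u.min()+x0,u.max()+x0,v.min()+y0,v.max()+y0)
print('cap top',np.abs(a-A).max(2)[208:236,368:400].mean(),'bottle side',np.abs(b-B).max(2)[222:280,312:340].mean())
E
```

```text
376 387 219 230
313 323 233 243
cap top 13.235491071428571 bottle side 6.033251231527093
```

```bash
python3 - <<'E'
from m import *
a=pickle.load(open('top3.pkl','rb'))['image'];b=pickle.load(open('side3.pkl','rb'))['image']
A=read_camera('top')['image'];B=read_camera('side')['image']
for x in(a,A): print(x.min(2)[208:236:2,368:402:2],'\n')
for x,y in((a[205:235,365:402],A[200:240,360:407]),(b[215:285,305:345],B[210:290,300:350])):
    m=cv2.matchTemplate(y,x,cv2.TM_CCOEFF_NORMED); print(cv2.minMaxLoc(m)[1::2])
print(b.min(2)[232:250:2,306:346:2],'\n',B.min(2)[232:250:2,306:346:2])
E
```

```text
[[142 142 141 131 137 138 141 136 125 124 132 136 128 127 123  68  52]
 [145 138 131 131 127 131 142 155 168 175 178 152 122 129 125  88  50]
 [133 125 127 137 143 149 213 244 252 253 253 242 176 128 126 118  57]
 [136 136 130 142 148 214 249 252 252 251 246 245 243 195 132 124  72]
 [141 138 132 137 168 243 250 249 223 205 198 199 217 231 162 123  92]
 [143 132 125 125 205 246 246 217 161 188 187 186 186 215 189 117  94]
 [140 121 118 122 218 243 235 143 165 187 186 185 186 195 215 127 112]
 [131 120 120 123 215 240 216 129 160 186 186 184 185 193 215 130 122]
 [109 119 121 123 189 231 198 152 134 179 184 184 186 216 208 135 130]
 [100 116 124 122 148 210 184 173 147 144 167 177 204 229 170 134 128]
 [ 91 103 121 122 125 161 174 176 175 168 165 176 219 197 129 136 134]
 [ 84  86  98 111 117 125 144 163 171 175 172 182 187 146 130 143 131]
 [ 71  67  72  81  93 100 102 106 123 146 147 142 147 148 148 138 119]
 [ 72  61  61  68  72  69  64  63  74 117 128 133 133 137 140 130 119]] 

[[146 143 142 132 137 139 133 124 115 120 135 138 131 129 124  70  50]
 [148 139 135 130 129 126 132 15
[... 1785 characters left out ...]
 245 246
  246 246]
 [ 69  66  45  46  57 122 131  97  82  87  90  93  99 114 154 253 247 246
  246 246]
 [ 66  41  38  45 116 139 143 142 113  96  93 100 105 151 249 255 255 248
  246 246]
 [ 64  39  37  59 141 147 151 156 160 161 162 169 181 254 255 255 255 253
  243 243]
 [ 66  42  37  77 145 152 156 161 164 173 185 228 252 255 255 255 255 253
  138 124]
 [ 67  67  59  86 133 156 161 163 180 235 246 252 253 255 255 255 255 250
   93  74]
 [ 70  76  77  96 120 139 186 225 236 242 246 252 254 254 255 255 252 212
   86  76]
 [ 76  78  78  97 120 129 139 164 200 227 242 249 253 253 248 233 217 190
   81  78]
 [ 77  77  77  99 121 129 136 142 147 155 163 169 173 174 179 195 213 189
   77  76]]
```

It is only shading from the arm: template matching gives zero shift. The bottle has not moved, so I'll hand the job in.

```bash
python3 -c "
from plant import workorder
print(workorder.sign_off())"
```

```text
the job is handed in; nothing more can be done
None
```

The job is handed in, with no verdict returned: the jar stands upright about 1 mm from the plate's middle and the bottle about 3 mm from the stand's middle, and after both were placed the start button was pressed to its stop and released, all by about 32 s.

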